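# Lift the mould off the set candle

## Robot

A 6-joint arm with a two-finger parallel gripper is mounted at the origin on the work surface. World frame = base frame: x ahead of the robot, y to its left, z up, the work surface at z = 0. Lengths are in m, angles in rad, forces in N, time in s.
With the tool pointing down it reaches from about 0.3 to 0.775 m from the base axis. Payload 14.6 kg.
Tool frame: the origin (TCP) lies midway between the tips of the shut fingers; the grasp point (between the pads) lies 19 mm behind it (ctrl.hold_point_z is the distance from the TCP to the grasp point, in m); z points along the fingers, x is the direction in which the jaws open and shut, and the axes are right-handed (so a half turn about z gives the same grasp; the last joint's range is limited). The gripper opens to 94 mm and grips with 3 to 60 N. Pads are 16 mm wide; open, the fingers measure 119 mm over their backs; the gripper's body (75 mm by 177 mm) begins 78 mm behind the grasp point.
Start: joints at [-1.239, 0.3, 1.521, -0, 1.321, -0.067], TCP at [0.214, -0.507, 0.205] pointing down, gripper open.
Joint ranges: [-3.03, 3.03], [-0.79, 2.21], [0.23, 2.52], [-1.04, 4.18], [0, 3.07], [-2.55, 2.55]. Speed limits (rad/s): [2.22, 2.22, 2.57, 3.14, 3.14, 3.14].

## Interface

Orientations are given as [roll, pitch, yaw] about the fixed x, y, z axes, in that order (R = Rz(yaw) Ry(pitch) Rx(roll)).
In Python, from station import ctrl, viewer, ticket, nets gives the robot as it stands.
- The arm moves only by the tool carry_out, never from a script. Its argument "commands" is one flat list of numbers, 7 for each row, row after row: the closure, from -1 (fully open) to 1 (shut), so that 0 is half open, then the shift along the world's x, y, z in cm, then the turn, a rotation vector about the world's x, y, z in rad. In form: [gripper, tx, ty, tz, ax, ay, az, gripper, tx, ty, tz, ax, ay, az, ...]. A call has 1 to 12 rows; each row is the pose to reach, as a shift and turn from the pose measured when the call began; what a row does not reach only later rows make up. A row lasts 1/12 s, in which the tool goes at most 41.7 mm and 7.16 degrees, less where a joint would pass 70% of its speed; a pose out of reach is approached as far as the arm can. A call with a gripper value outside its range is refused whole. The fingers move at their own pace and stop on an object; "force" is the grip in N (left out, the last holds). Time passes only in rows, so rows that repeat a pose let the fingers close. It gives the time, the measured TCP pose, the force and the opening at its end, in the units of the state.
- ctrl.get_obs(): the state, without advancing time (a new reading comes with each control period).
- viewer.camera(name): name is "side" or "top" or "wrist"; returns (picture, depth): 384x512x3 uint8, blue, green, red; 384x512 float32, m along the optical axis (not along the pixel's ray), 0 where there is no reading.
- viewer.camera_info(name): a dict with "fx", "fy", "cx", "cy" (pixels), "D" ([k1, k2, p1, p2, k3] as OpenCV has them; the pictures are not rectified), "R" (3x3) and "t" (3): a world point X has camera coordinates R X + t. Camera axes: x right, y down, z forward; pixel columns grow to the right and rows downward; lengths in m; the calibration is good to about 2 mm. A picture is of the moment at which its call begins: read the wrist's pose just before it. camera_info takes no time and is no camera call; for the wrist camera it gives the pose at the moment of the call.
- ticket.hand_in(): hands the job in, once; it reports no verdict.
Trained networks look in the newest picture that a camera, given by its name, has taken for a name from the list of things; names that differ only in an ending like _2 or _b are one class to them, and where a whole thing is asked for, a point or a joint stands for the part that bears it (a point fixed in the world has none). Each returns a list of dicts, best first, with "confidence" (0 to 1); they miss things now and then, are a little off and sometimes report something else, mostly with a low value. They report only what shows in the picture. A call takes as long as a camera call. They do not tell look-alikes from the thing itself.
- nets.silhouettes(camera, thing): "region" (384x512 bool, what is visible of it) and "extent" ([left, top, right, bottom] in pixels, round what is visible of it).
The state is a dict: "time_s": time; "qpos": joint angles; "joint_vel": joint speeds; "tau": joint torques, N m; "ee_pos": TCP position; "eef_rot": TCP orientation; "force": force on the tool from outside, world axes, zero at the start; "moment": the same for the moment, N m; "grip_width": finger opening in m.
Only numpy, scipy, OpenCV 4.12 (cv2) and the standard library are available. Lean on these libraries where they do the work, as an engineer would, in place of code of your own. Each camera call takes 0.05 s, during which the arm holds its last target. There are 200 camera calls.

## Task

The wine-red candle has set. Lift its metal mould tube straight up off it, so that the candle, which clings a little inside, stays standing on the counter where it is; then stand the mould upright in the middle of the round teal mat, setting it down rather than dropping it. The cream candle is still setting: leave it and its mould alone.

Things in the scene. Friction and masses are not known exactly. Their poses are not given: they have to be found in the camera images.
- mould_wine: The mould to lift: rigid aluminium tube open at both ends, 60 mm outer diameter, 54 mm bore, 90 mm tall, 170 g. Origin: centre of its lower rim, z up its axis. It stands loose on the wine-red candle's 22 mm high plinth, upper rim 112 mm above the counter. Sprung pads inside rub on the candle with 1 to 1.5 N, less than its weight. Clear once raised 80 mm. Grip it across, well above the plinth.
- candle_wine: Wine-red wax candle inside that mould, loose on the counter, 220 g, 102 mm tall: a round plinth 60 mm wide (as the mould) and 22 mm high, visible below the mould, then a 49 mm wide shaft, its top with a short wick visible 10 mm below the mould's upper rim. Origin: centre of its underside, z up.
- mould_cream: Bystander: an identical mould on an identical candle of cream-coloured wax, to be left alone. Origin at the centre of the mould's lower rim, 22 mm above the counter.
- mat: Round teal rubber mat, 120 mm diameter, 6 mm thick, fixed flat on the counter. Origin at the centre of its underside. The mould goes in its middle.
Things that resemble listed ones, but are neither listed nor needed, are in the scene too. Of the things that look like the mat, the larger one is meant.

How it is judged:
By the outcome, as a careful person would: the job done as asked, in the order asked, and still so for the second after the job is handed in, with the robot touching nothing.
It also fails if it takes over 42 s, if anything falls off the work surface, if the arm or the gripper's body presses on something with over 40 N, if the wrist force passes 120 N, or if a joint passes its speed limit or range.

## Working session

There is one attempt and no reset: what is moved stays moved. The work goes in short steps, Python scripts to look and compute and a tool call to move; the robot and the scene stay as the last step left them, time stands still between calls to the robot, and variables do not carry over. Pictures are saved under pics/ and viewed, about 8 in all and at most 12, crops included, and the job is handed in when it is done.

Besides the shell and the picture viewer there is one more tool, called by a JSON object that holds its "op" and its "data", one argument or row to a line. carry_out: Moves the arm, as the interface text tells. Its arguments: {"type":"object","properties":{"commands":{"type":"array","items":{"type":"number"}},"force":{"type":"number"}},"required":["commands"]}

```bash
mkdir -p pics
cat > h.py <<'E'
import numpy as np, cv2
from station import ctrl, viewer, ticket, nets
def pts(cam,depth,mask):
    i=viewer.camera_info(cam); v,u=np.nonzero(mask&(depth>0))
    K=np.array([[i['fx'],0,i['cx']],[0,i['fy'],i['cy']],[0,0,1.]])
    n=cv2.undistortPoints(np.c_[u,v].astype(float).reshape(-1,1,2),K,np.array(i['D'])).reshape(-1,2)
    z=depth[v,u][:,None]; P=np.c_[n*z,z]
    return (P-np.array(i['t']))@np.array(i['R'])
E
python3 - <<'E'
from h import *
ims=[]
for c in ['side','top']:
    im,d=viewer.camera(c); ims.append(im)
    for th in ['mould_wine','candle_wine','mould_cream','mat']:
        for r in nets.silhouettes(c,th):
            P=pts(c,d,r['region'])
            print(c,th,round(r['confidence'],2),r['extent'],P.min(0).round(3),P.max(0).round(3),np.median(P,0).round(3)) if len(P) else 0
cv2.imwrite('pics/a.png',cv2.resize(np.hstack(ims),(1024,384))[:, :512]) 
cv2.imwrite('pics/side.png',ims[0]);cv2.imwrite('pics/top.png',ims[1])
print(ctrl.get_obs()['time_s'],ctrl.get_obs()['eef_rot'])
E
```

```text
side mould_wine 0.81 [293.9, 122.7, 316.1, 160.4] [ 0.479 -0.26   0.022] [ 0.541 -0.192  0.116] [ 0.499 -0.204  0.074]
side candle_wine 0.72 [289.7, 125.5, 311.7, 165.8] [ 0.479 -0.253 -0.002] [ 0.543 -0.194  0.111] [ 0.506 -0.211  0.016]
side mould_cream 0.81 [229.5, 144.8, 253.5, 186.8] [ 0.536 -0.197 -0.002] [0.738 0.018 0.115] [0.555 0.005 0.076]
side mat 0.97 [169.4, 246.7, 231.0, 286.8] [ 0.367  0.218 -0.002] [0.506 0.416 0.112] [0.441 0.287 0.007]
side mat 0.58 [197.6, 207.6, 235.4, 230.3] [ 0.486  0.094 -0.001] [0.579 0.183 0.01 ] [0.528 0.141 0.005]
top mould_wine 0.95 [346.9, 197.0, 381.0, 233.5] [ 0.48  -0.288 -0.003] [ 0.567 -0.198  0.116] [ 0.501 -0.215  0.093]
top mould_wine 0.26 [106.6, 240.5, 158.5, 292.6] [ 0.387  0.222 -0.003] [0.504 0.342 0.011] [0.444 0.281 0.006]
top candle_wine 0.88 [358.4, 206.8, 379.6, 226.8] [ 0.486 -0.254  0.092] [ 0.533 -0.205  0.11 ] [ 0.51  -0.228  0.102]
top mould_cream 0.87 [249.3, 175.6, 281.8, 212.1] [ 0.539 -0.043  0.029] [0.597 0.009 0.115] [ 0.544 -0.014  0.086]
top mat 0.84 [179.8, 210.8, 214.5, 243.0] [ 0.489  0.096 -0.003] [0.572 0.178 0.009] [0.529 0.137 0.004]
top mat 0.78 [105.3, 238.7, 157.0, 292.8] [ 0.387  0.222 -0.   ] [0.504 0.341 0.011] [0.444 0.281 0.006]
0.5 [ 3.14158726e+00  8.88852676e-05 -1.17203919e+00]
```

View pics/top.png

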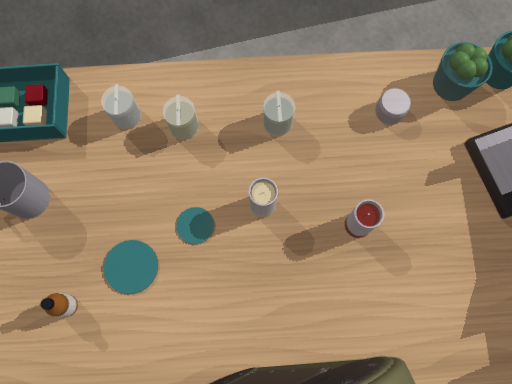

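View pics/side.png

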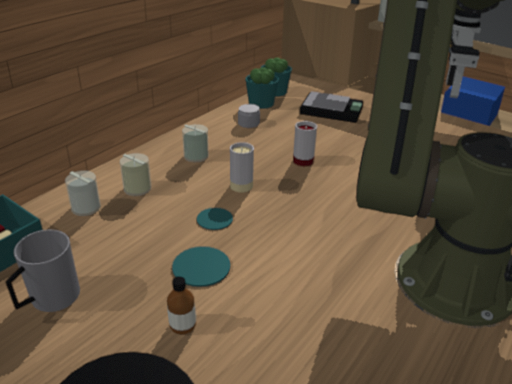

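The top view shows the wine-red candle in its mould at (365,217), the cream one at (262,197) and the large mat at (131,266). The look-alikes are the small teal mat at (195,226), the empty grey cup at (395,105) and the glass candles along the back. I choose the mould at (365,217), with wine-red wax inside, and the larger mat at (131,266). Next I refine both positions and check them in a crop.

```bash
cat >> h.py <<'E'
def circ(P):
    from scipy.optimize import least_squares
    c0=(P[:,:2].min(0)+P[:,:2].max(0))/2
    r=least_squares(lambda p:np.hypot(P[:,0]-p[0],P[:,1]-p[1])-p[2],[*c0,.03],loss='soft_l1',f_scale=.001)
    return r.x.round(4)
def plane(cam,uv,z):
    i=viewer.camera_info(cam);K=np.array([[i['fx'],0,i['cx']],[0,i['fy'],i['cy']],[0,0,1.]])
    n=cv2.undistortPoints(np.array(uv,float).reshape(-1,1,2),K,np.array(i['D'])).reshape(-1,2)
    R=np.array(i['R']);C=-R.T@np.array(i['t']);D=np.c_[n,np.ones(len(n))]@R
    return C+D*((z-C[2])/D[:,2])[:,None]
E
python3 - <<'E'
from h import *
im,d=viewer.camera('top')
for th in ['mould_wine','mould_cream']:
    r=nets.silhouettes('top',th)[0]; m=cv2.dilate(r['region'].astype(np.uint8),np.ones((3,3)))>0
    P=pts('top',d,m); Q=P[P[:,2]>.107]; print(th,len(Q),circ(Q),Q[:,2].mean().round(4))
r=nets.silhouettes('top','candle_wine')[0]; c,_=cv2.findContours(r['region'].astype(np.uint8),0,1)
print('wax top',circ(plane('top',max(c,key=len)[:,0],.102)))
for r in nets.silhouettes('top','mat'):
    c,_=cv2.findContours(r['region'].astype(np.uint8),0,1); print('mat',circ(plane('top',max(c,key=len)[:,0],.006)))
P=pts('top',d,np.ones(d.shape,bool)); Q=P[(abs(P[:,0]-.51)<.2)&(abs(P[:,1])<.4)&(P[:,2]>.02)]
g=np.zeros((40,80)); 
cv2.imwrite('pics/crop.png',cv2.resize(im[150:300,90:400],None,fx=2.5,fy=2.5,interpolation=2))
E
```

```text
mould_wine 141 [ 0.5099 -0.2274  0.0277] 0.111
mould_cream 148 [ 0.5685 -0.0171  0.0283] 0.1114
wax top [ 0.5102 -0.2272  0.0217]
mat [0.5292 0.1367 0.0412]
```

View pics/crop.png

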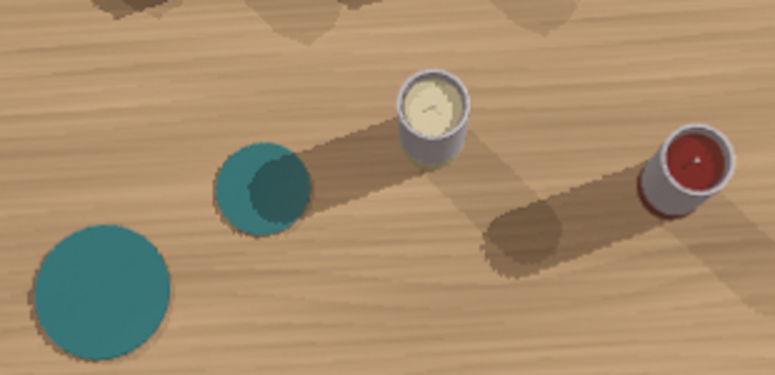

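The crop confirms the choice: wine-red wax in its mould at crop (695,160), and the large mat at crop (100,292). Positions are mould (0.510, -0.227) and mat about (0.445, 0.281). I'll move above the mould.

{"op": "carry_out", "data": {
  "commands": [-1, 2.5, 2.3, 0, 0, 0, 0, -1, 5, 4.7, 0, 0, 0, 0, -1, 7.5, 7, 0, 0, 0, 0, -1, 10, 9.4, 0, 0, 0, 0, -1, 12.5, 11.7, 0, 0, 0, 0, -1, 15, 14, 0, 0, 0, 0, -1, 17.5, 16.4, 0, 0, 0, 0, -1, 20, 18.7, 0, 0, 0, 0, -1, 22.5, 21, 0, 0, 0, 0, -1, 25, 23.4, 0, 0, 0, 0, -1, 27.5, 25.7, 0, 0, 0, 0, -1, 29.6, 28, 0, 0, 0, 0],
  "force": 20
}}

```text
time_s: 1.75
ee_pos: [0.5109, -0.2253, 0.2055]
eef_rot: [-3.141, -0.0, -1.172]
force: [-0.0, 0.4, 0.7]
grip_width: 0.0942
```

Run:
```python
from h import *
im,d=viewer.camera('wrist'); o=ctrl.get_obs(); print(o['time_s'],o['ee_pos'],o['eef_rot'],o['force'])
for th in ['mould_wine','candle_wine']:
  for r in nets.silhouettes('wrist',th):
    P=pts('wrist',d,r['region']); z=P[:,2]; Q=P[z>.107] if 'mould' in th else P[abs(z-.102)<.005]
    print(th,r['confidence'],r['extent'],len(Q), circ(Q) if len(Q)>20 else '')
    c,_=cv2.findContours(r['region'].astype(np.uint8),0,1); print(circ(plane('wrist',max(c,key=len)[:,0],.102)))
    if 'mould' in th:
        h,b=np.histogram(z,20); print(b.round(3),h)
im2,d2=viewer.camera('top')
for r in nets.silhouettes('top','mat'):
    c,_=cv2.findContours(r['region'].astype(np.uint8),0,1); print('mat',circ(plane('top',max(c,key=len)[:,0],.006)))
cv2.imwrite('pics/w1.png',im)
```

```text
1.8 [ 0.51330541 -0.22197365  0.20533116] [-3.14044459e+00  5.77998893e-04 -1.16916432e+00] [ 2.31028347  3.1008883  -0.55976142]
mould_wine 0.97 [224.9, 153.0, 289.0, 229.0] 622 [ 0.5124 -0.2265  0.0281]
[ 0.5139 -0.2259  0.0329]
[-0.002  0.004  0.009  0.015  0.021  0.027  0.032  0.038  0.044  0.05
  0.055  0.061  0.067  0.073  0.079  0.084  0.09   0.096  0.102  0.107
  0.113] [ 17   0   5   8  28  29  29  30  29  44  35  44  46  48  53  67 126 191
 205 611]
candle_wine 0.91 [234.1, 150.3, 286.1, 220.4] 1798 [ 0.5108 -0.2282  0.0172]
[ 0.5112 -0.2282  0.0242]
mat [0.4455 0.2815 0.0581]
mat [0.5298 0.1365 0.0414]
```

View pics/w1.png

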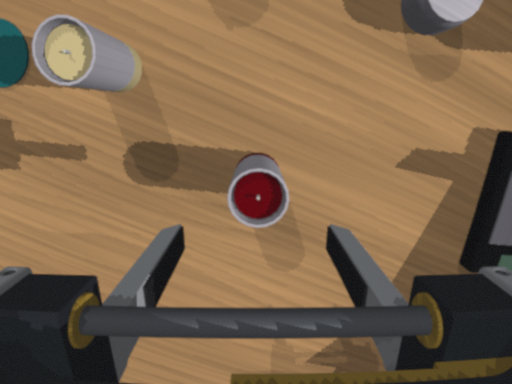

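The wrist view shows the mould at (258,197), centred between the finger tips at about (175,235) and (335,235). It sits at about (0.511, -0.227), which agrees with the top view. I'll settle there and then descend.

{"op": "carry_out", "data": {
  "commands": [-1, 0, -0.2, 0, 0, 0, 0, -1, 0, -0.2, -1, 0, 0, 0, -1, 0, -0.2, -2, 0, 0, 0, -1, 0, -0.2, -2, 0, 0, 0]
}}

```text
time_s: 2.33
ee_pos: [0.508, -0.2292, 0.1826]
eef_rot: [3.139, 0.003, -1.173]
force: [-0.6, -0.3, -0.6]
grip_width: 0.0938
```

{"op": "carry_out", "data": {
  "commands": [-1, 0.3, 0.2, -1, 0, 0, 0, -1, 0.3, 0.2, -2.5, 0, 0, 0, -1, 0.3, 0.2, -4, 0, 0, 0, -1, 0.3, 0.2, -5.5, 0, 0, 0, -1, 0.3, 0.2, -7, 0, 0, 0, -1, 0.3, 0.2, -8.5, 0, 0, 0, -1, 0.3, 0.2, -10, 0, 0, 0, -1, 0.3, 0.2, -11, 0, 0, 0, -1, 0.3, 0.2, -11.6, 0, 0, 0, -1, 0.3, 0.2, -11.6, 0, 0, 0, -1, 0.3, 0.2, -11.6, 0, 0, 0, -1, 0.3, 0.2, -11.6, 0, 0, 0]
}}

```text
time_s: 3.33
ee_pos: [0.5114, -0.2274, 0.0674]
eef_rot: [3.14, 0.002, -1.173]
force: [-0.6, -0.5, 0.2]
grip_width: 0.0942
```

Run:
```python
from h import *
im,d=viewer.camera('wrist'); o=ctrl.get_obs(); print(o['time_s'],o['ee_pos'],o['eef_rot'],o['force'])
r=nets.silhouettes('wrist','mould_wine')
for a in r:
    P=pts('wrist',d,a['region']);Q=P[P[:,2]>.107];print(a['confidence'],a['extent'],len(Q),circ(Q) if len(Q)>20 else '')
R=cv2.Rodrigues(np.array([0,0,o['eef_rot'][2]]))[0]; print('offset in tool x(world xy)',R[:2,0])
cv2.imwrite('pics/w2.png',im)
```

```text
3.3833 [ 0.51145596 -0.22741258  0.06748409] [ 3.13993971e+00  1.76274014e-03 -1.17291175e+00] [ 0.06835055 -0.00824852 -0.38116625]
0.76 [199.9, 180.1, 312.3, 309.6] 1856 [ 0.5119 -0.2283  0.0279]
offset in tool x(world xy) [ 0.38746904 -0.92188272]
```

View pics/w2.png

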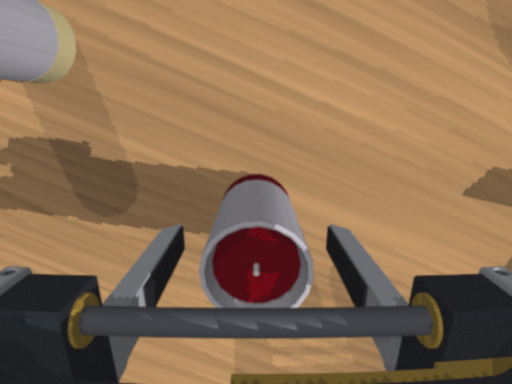

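The mould at (257,265) sits centred between the fingers, with the cream mould well clear at (40,45). Closing now.

{"op": "carry_out", "data": {
  "commands": [-0.6, 0, 0, 0, 0, 0, 0, -0.4, 0, 0, 0, 0, 0, 0, -0.36, 0, 0, 0, 0, 0, 0, -0.33, 0, 0, 0, 0, 0, 0, -0.31, 0, 0, 0, 0, 0, 0, -0.29, 0, 0, 0, 0, 0, 0, -0.27, 0, 0, 0, 0, 0, 0, -0.25, 0, 0, 0, 0, 0, 0, -0.2, 0, 0, 0, 0, 0, 0, 0, 0, 0, 0, 0, 0, 0, 1, 0, 0, 0, 0, 0, 0, 1, 0, 0, 0, 0, 0, 0],
  "force": 20
}}

```text
time_s: 4.43
ee_pos: [0.5115, -0.2275, 0.0675]
eef_rot: [3.14, 0.002, -1.173]
force: [0.7, -1.8, 2.8]
grip_width: 0.0609
```

{"op": "carry_out", "data": {
  "commands": [1, 0, 0, 0.2, 0, 0, 0, 1, 0, 0, 0.5, 0, 0, 0, 1, 0, 0, 0.8, 0, 0, 0, 1, 0, 0, 1.1, 0, 0, 0, 1, 0, 0, 1.4, 0, 0, 0, 1, 0, 0, 1.7, 0, 0, 0, 1, 0, 0, 2.0, 0, 0, 0, 1, 0, 0, 2.3, 0, 0, 0, 1, 0, 0, 2.6, 0, 0, 0, 1, 0, 0, 2.8, 0, 0, 0, 1, 0, 0, 3, 0, 0, 0, 1, 0, 0, 3, 0, 0, 0]
}}

```text
time_s: 5.43
ee_pos: [0.5116, -0.2275, 0.0979]
eef_rot: [3.14, 0.001, -1.173]
force: [-0.4, -0.8, -0.8]
grip_width: 0.0606
```

Run:
```python
from h import *
im,d=viewer.camera('side'); o=ctrl.get_obs(); print(o['time_s'],o['ee_pos'],o['force'],o['moment'],o['grip_width'])
for th in ['mould_wine','candle_wine']:
  for r in nets.silhouettes('side',th):
    P=pts('side',d,r['region']);print(th,r['confidence'],r['extent'],np.percentile(P,[3,97],axis=0).round(3).tolist())
cv2.imwrite('pics/s2.png',cv2.resize(im[60:210,220:420],None,fx=3.5,fy=3.5))
```

```text
5.4833 [ 0.51160431 -0.22753747  0.09779009] [ 0.67939151  0.18509194 -1.28756556] [-0.04405742 -0.06068454 -0.00030727] 0.060833661416913806
mould_wine 0.63 [293.9, 114.4, 316.7, 151.0] [[0.481, -0.253, 0.056], [0.534, -0.195, 0.141]]
candle_wine 0.56 [290.1, 148.6, 313.8, 166.3] [[0.482, -0.244, 0.001], [0.535, -0.196, 0.055]]
```

View pics/s2.png

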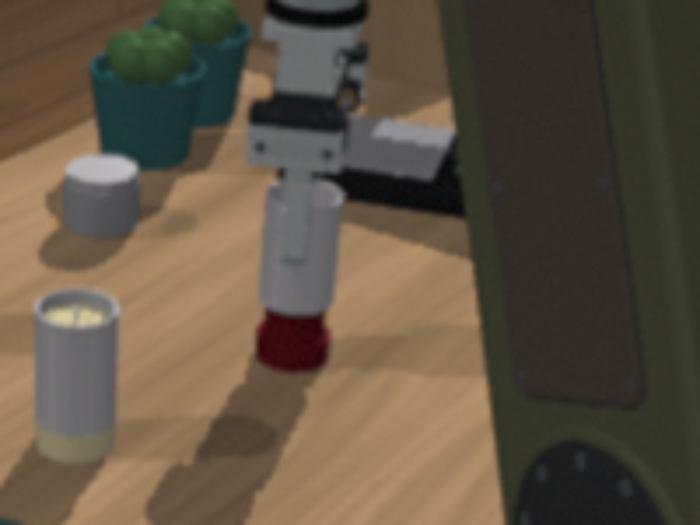

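The mould (crop 300,245) is rising and the wine-red candle (290,340) stays on the counter. Continuing straight up.

{"op": "carry_out", "data": {
  "commands": [1, 0, 0, 0.4, 0, 0, 0, 1, 0, 0, 1, 0, 0, 0, 1, 0, 0, 1.6, 0, 0, 0, 1, 0, 0, 2.2, 0, 0, 0, 1, 0, 0, 2.8, 0, 0, 0, 1, 0, 0, 3.4, 0, 0, 0, 1, 0, 0, 4, 0, 0, 0, 1, 0, 0, 4.7, 0, 0, 0, 1, 0, 0, 5.4, 0, 0, 0, 1, 0, 0, 6.2, 0, 0, 0, 1, 0, 0, 7, 0, 0, 0, 1, 0, 0, 7.5, 0, 0, 0]
}}

```text
time_s: 6.58
ee_pos: [0.5118, -0.2276, 0.1739]
eef_rot: [3.141, 0.0, -1.173]
force: [-0.6, -0.6, -0.8]
grip_width: 0.0606
```

{"op": "carry_out", "data": {
  "commands": [1, 0, 0, 1, 0, 0, 0, 1, 0, 0, 2, 0, 0, 0, 1, 0, 0, 3, 0, 0, 0, 1, 0, 0, 3.4, 0, 0, 0, 1, 0, 0, 3.4, 0, 0, 0]
}}

```text
time_s: 7.0
ee_pos: [0.5122, -0.2278, 0.2093]
eef_rot: [-3.141, -0.001, -1.173]
force: [-0.3, -0.2, -2.4]
grip_width: 0.0601
```

Run:
```python
from h import *
im,d=viewer.camera('side'); o=ctrl.get_obs(); print(o['time_s'],o['ee_pos'],o['force'],o['grip_width'])
for th in ['mould_wine','candle_wine']:
  for r in nets.silhouettes('side',th):
    P=pts('side',d,r['region']);print(th,r['confidence'],r['extent'],np.percentile(P,[3,97],axis=0).round(3).tolist())
cv2.imwrite('pics/s3.png',cv2.resize(im[30:210,220:420],None,fx=3,fy=3))
```

```text
7.05 [ 0.51190528 -0.22769154  0.20831574] [ 1.14442197  0.24158332 -1.44615703] 0.06024134385080547
mould_wine 0.85 [296.2, 73.7, 318.6, 112.8] [[0.483, -0.252, 0.168], [0.534, -0.196, 0.252]]
candle_wine 0.84 [289.7, 128.1, 313.9, 166.8] [[0.483, -0.242, 0.003], [0.53, -0.197, 0.104]]
```

View pics/s3.png

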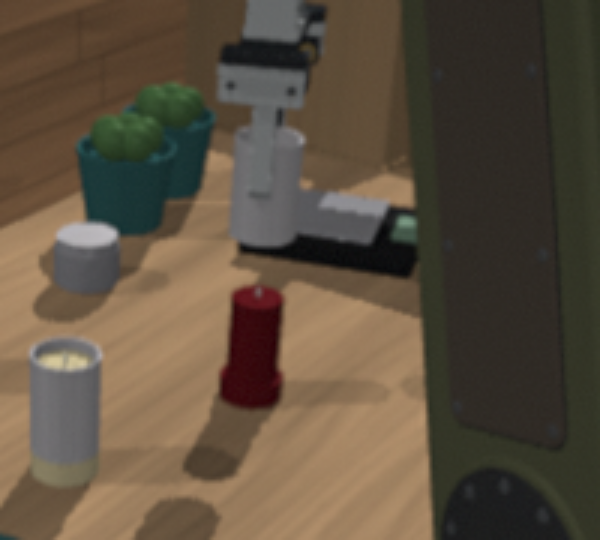

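The candle (crop 250,345) stands free at its place, and the mould (265,185) is held clear with its lower rim at about 0.163 m. Carrying it to the mat at that height.

{"op": "carry_out", "data": {
  "commands": [1, -0.1, 1, 0, 0, 0, 0, 1, -0.4, 3, 0, 0, 0, 0, 1, -0.7, 5.5, 0, 0, 0, 0, 1, -1, 8, 0, 0, 0, 0, 1, -1.3, 10.5, 0, 0, 0, 0, 1, -1.7, 13, 0, 0, 0, 0, 1, -2, 15.5, 0, 0, 0, 0, 1, -2.3, 18, 0, 0, 0, 0, 1, -2.6, 20.5, 0, 0, 0, 0, 1, -2.9, 23, 0, 0, 0, 0, 1, -3.2, 25, 0, 0, 0, 0, 1, -3.4, 26, 0, 0, 0, 0]
}}

```text
time_s: 8.15
ee_pos: [0.4768, 0.0347, 0.2071]
eef_rot: [3.14, 0.002, -1.171]
force: [-0.5, 0.3, -1.9]
grip_width: 0.0603
```

{"op": "carry_out", "data": {
  "commands": [1, -0.2, 1.5, 0, 0, 0, 0, 1, -0.5, 4, 0, 0, 0, 0, 1, -0.8, 6.5, 0, 0, 0, 0, 1, -1.1, 9, 0, 0, 0, 0, 1, -1.5, 11.5, 0, 0, 0, 0, 1, -1.8, 14, 0, 0, 0, 0, 1, -2.1, 16.5, 0, 0, 0, 0, 1, -2.4, 19, 0, 0, 0, 0, 1, -2.8, 21.5, 0, 0, 0, 0, 1, -3, 23.5, 0, 0, 0, 0, 1, -3.1, 24.5, 0, 0, 0, 0, 1, -3.1, 24.7, 0, 0, 0, 0]
}}

```text
time_s: 9.15
ee_pos: [0.4453, 0.2828, 0.2067]
eef_rot: [3.139, 0.002, -1.17]
force: [-0.2, -0.5, -2.0]
grip_width: 0.0603
```

{"op": "carry_out", "data": {
  "commands": [1, 0, 0, -1, 0, 0, 0, 1, 0, 0, -2.5, 0, 0, 0, 1, 0, 0, -4, 0, 0, 0, 1, 0, 0, -5.5, 0, 0, 0, 1, 0, 0, -7, 0, 0, 0, 1, 0, 0, -8.5, 0, 0, 0, 1, 0, 0, -10, 0, 0, 0, 1, 0, 0, -11, 0, 0, 0, 1, 0, 0, -12, 0, 0, 0, 1, 0, 0, -12.5, 0, 0, 0, 1, 0, 0, -12.5, 0, 0, 0, 1, 0, 0, -12.5, 0, 0, 0]
}}

```text
time_s: 10.15
ee_pos: [0.4455, 0.2827, 0.0819]
eef_rot: [3.14, 0.002, -1.17]
force: [0.0, -0.9, -1.8]
grip_width: 0.0605
```

Run:
```python
from h import *
o=ctrl.get_obs(); print(o['time_s'],o['ee_pos'],o['eef_rot'],o['force'],o['grip_width'])
im,d=viewer.camera('side')
for r in nets.silhouettes('side','mould_wine'):
    P=pts('side',d,r['region']);print(r['confidence'],r['extent'],np.percentile(P,[3,97],axis=0).round(3).tolist())
cv2.imwrite('pics/s4.png',cv2.resize(im[120:320,120:320],None,fx=3,fy=3))
```

```text
10.15 [0.44554017 0.28268402 0.08193868] [ 3.13956966e+00  1.61381272e-03 -1.16974874e+00] [ 0.03532212 -0.90211553 -1.75768711] 0.06046816140690242
0.64 [187.0, 210.0, 214.9, 262.3] [[0.416, 0.257, 0.039], [0.46, 0.313, 0.127]]
```

View pics/s4.png

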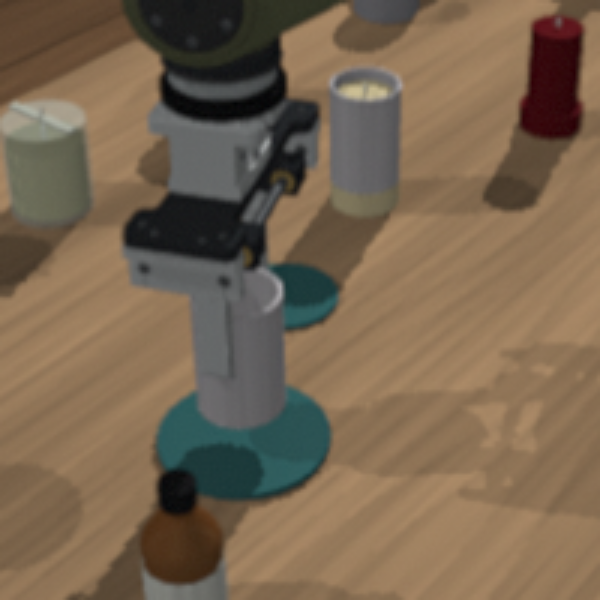

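The mould (crop 240,345) hangs upright over the large mat (245,440), about 30 mm above it. Lowering slowly until there is contact.

{"op": "carry_out", "data": {
  "commands": [1, 0, -0.1, -0.5, 0, 0, 0, 1, 0, -0.1, -1, 0, 0, 0, 1, 0, -0.1, -1.5, 0, 0, 0, 1, 0, -0.1, -2, 0, 0, 0, 1, 0, -0.1, -2.3, 0, 0, 0, 1, 0, -0.1, -2.5, 0, 0, 0, 1, 0, -0.1, -2.6, 0, 0, 0, 1, 0, -0.1, -2.7, 0, 0, 0, 1, 0, -0.1, -2.7, 0, 0, 0, 1, 0, -0.1, -2.7, 0, 0, 0]
}}

```text
time_s: 11.08
ee_pos: [0.4457, 0.282, 0.0555]
eef_rot: [3.141, 0.002, -1.17]
force: [-0.3, 0.0, -1.3]
grip_width: 0.0606
```

{"op": "carry_out", "data": {
  "commands": [1, 0, 0, -0.1, 0, 0, 0, 1, 0, 0, -0.2, 0, 0, 0, 1, 0, 0, -0.25, 0, 0, 0, 1, 0, 0, -0.25, 0, 0, 0]
}}

```text
time_s: 11.42
ee_pos: [0.4457, 0.2819, 0.0529]
eef_rot: [3.141, 0.002, -1.17]
force: [-0.1, -0.2, -1.0]
grip_width: 0.0607
```

{"op": "carry_out", "data": {
  "commands": [1, 0, 0, -0.1, 0, 0, 0, 1, 0, 0, -0.1, 0, 0, 0, 1, 0, 0, -0.1, 0, 0, 0]
}}

```text
time_s: 11.67
ee_pos: [0.4457, 0.2819, 0.0518]
eef_rot: [3.14, 0.002, -1.17]
force: [0.0, -0.2, -2.1]
grip_width: 0.0605
```

{"op": "carry_out", "data": {
  "commands": [1, 0, 0, -0.1, 0, 0, 0, 1, 0, 0, -0.1, 0, 0, 0, 1, 0, 0, -0.1, 0, 0, 0]
}}

```text
time_s: 11.92
ee_pos: [0.4459, 0.282, 0.0514]
eef_rot: [3.141, 0.002, -1.17]
force: [-1.5, -1.8, 5.6]
grip_width: 0.0605
```

The force has turned to +5.6 N upward, so the mould is resting on the mat. Releasing gently.

{"op": "carry_out", "data": {
  "commands": [1, 0, 0, 0, 0, 0, 0, 1, 0, 0, 0, 0, 0, 0, -0.3, 0, 0, 0, 0, 0, 0, -0.34, 0, 0, 0, 0, 0, 0, -0.4, 0, 0, 0, 0, 0, 0, -0.5, 0, 0, 0, 0, 0, 0, -0.7, 0, 0, 0, 0, 0, 0, -1, 0, 0, 0, 0, 0, 0, -1, 0, 0, 0, 0, 0, 0, -1, 0, 0, 0, 0, 0, 0, -1, 0, 0, 0, 0, 0, 0, -1, 0, 0, 0, 0, 0, 0],
  "force": 5
}}

```text
time_s: 12.92
ee_pos: [0.4459, 0.282, 0.0515]
eef_rot: [3.141, 0.002, -1.17]
force: [-0.2, 0.2, -0.1]
grip_width: 0.0942
```

{"op": "carry_out", "data": {
  "commands": [-1, 0, 0, 0.5, 0, 0, 0, -1, 0, 0, 1.5, 0, 0, 0, -1, 0, 0, 3, 0, 0, 0, -1, 0, 0, 4.5, 0, 0, 0, -1, 0, 0, 6, 0, 0, 0, -1, 0, 0, 8, 0, 0, 0, -1, 0, 0, 10, 0, 0, 0, -1, 0, 0, 12, 0, 0, 0, -1, 0, 0, 14, 0, 0, 0, -1, 0, 0, 16, 0, 0, 0, -1, 0, 0, 17, 0, 0, 0, -1, 0, 0, 17, 0, 0, 0]
}}

```text
time_s: 13.92
ee_pos: [0.4465, 0.2823, 0.2242]
eef_rot: [-3.138, 0.002, -1.17]
force: [-1.0, 0.2, -0.7]
grip_width: 0.0943
```

Run:
```python
from h import *
o=ctrl.get_obs(); print(o['time_s'],o['ee_pos'],o['force'],o['grip_width'])
im,d=viewer.camera('side')
for th in ['mould_wine','candle_wine','mould_cream']:
  for r in nets.silhouettes('side',th):
    P=pts('side',d,r['region']);print(th,r['confidence'],r['extent'],np.percentile(P,[3,97],axis=0).round(3).tolist())
w,dw=viewer.camera('wrist')
for r in nets.silhouettes('wrist','mould_wine'):
    P=pts('wrist',dw,r['region']);Q=P[P[:,2]>.09];print('rim',r['confidence'],len(Q),circ(Q) if len(Q)>20 else '')
for r in nets.silhouettes('wrist','mat'):
    c,_=cv2.findContours(r['region'].astype(np.uint8),0,1); print('mat',circ(plane('wrist',max(c,key=len)[:,0],.006)))
a=im[100:340,120:340]; cv2.imwrite('pics/s5.png',np.hstack([cv2.resize(a,(350,382)),cv2.resize(w,(450,382))]))
```

```text
13.9167 [0.44654559 0.28234415 0.22417352] [-1.00221582  0.21712225 -0.721567  ] 0.09430915791721817
mould_wine 0.67 [181.4, 219.5, 215.0, 275.1] [[0.416, 0.256, 0.011], [0.472, 0.313, 0.098]]
candle_wine 0.59 [292.6, 126.8, 313.5, 169.3] [[0.483, -0.241, 0.004], [0.528, -0.198, 0.104]]
rim 0.8 511 [0.446 0.282 0.028]
rim 0.74 0 
mat [0.4464 0.2818 0.0562]
mat [0.5302 0.1385 0.0414]
```

View pics/s5.png

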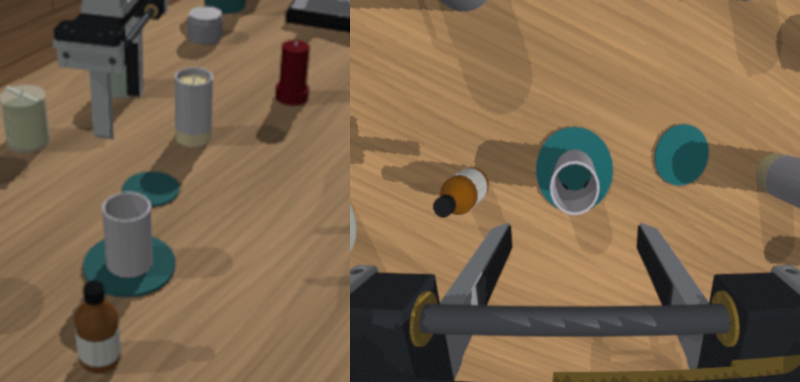

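The mould stands upright in the middle of the large mat at left (128,235), with its rim centre within 1 mm of the mat's centre. The wine-red candle (293,73) and the cream mould (193,108) stand where they were, and the gripper is clear. Handing in.

```bash
python3 -c "
from station import ticket; print(ticket.hand_in())"
```

```text
the job is handed in; nothing more can be done
None
```

I lifted the mould straight up off the wine-red candle, lowered it onto the larger teal mat until the wrist force showed contact, and released it. I handed the job in at about 14 s of the 42 s allowed.

- **Mould:** the last wrist-camera check put its upper rim at (0.446, 0.282) and the mat centre at (0.446, 0.282), within 1 mm. It stands upright with the gripper open and about 17 cm higher.
- **Wine-red candle:** it is still standing, and its measured extent before and after the carry agrees to within about 2 mm.
- **Cream candle:** the network missed the cream mould in the last side picture, so I checked it by eye only. It looked unmoved in its place.
- **Disagreements:** the wrist network also reported a second "mould_wine" with no points at rim height; I took it to be a false detection and ignored it. The mat measured 56 mm in radius from the wrist camera, against 58 mm from the top camera and 60 mm nominal.

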